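# Clear the specimen carousel and set it to its index mark

## Task

The specimen carousel is blocked: a sample jar has dropped onto its base plate, in the way of the carousel's pointer. Lift the jar out and stand it upright in the shallow tray, then turn the carousel by its T-handle, through the place the jar has left, until its pointer points straight at the fixed index arrow on the base. Leave the other jar and the weighing boat where they are.

Things in the scene. Friction and masses are not known exactly. Their poses are not given: they have to be found in the camera images.
- carousel_base: Fixed aluminium plate, 8 mm thick, on the bench. Origin on the carousel's turning axis at bench height; plate from x = -170 to +95, y = -95 to +95 mm. Its -x axis points at the fixed dark index arrow. A fixed stop block (40 mm radially, 12 wide, top 28 mm over the bench) has its face 0.30 rad counter-clockwise (from above) past the arrow, 96-136 mm from the axis.
- index_tip (a point): Tip of the fixed index arrow, which points inward at the turning axis: 138 mm from the axis on the base's -x side, 28 mm above the bench.
- carousel (a joint): Carousel angle (rad): 0 = pointer exactly at the index arrow, growing counter-clockwise seen from above. Starts between -1.6 and -0.9, so turn counter-clockwise. Range -2.4 to 0.24 (pointer at the stop block). Smooth, friction about 0.06 N m: stays where left, no click at 0. With the jar in the way it stops at about -0.13.
- pointer_tip (a point): Tip of the carousel's pointer, a dark steel arm 10 mm wide sticking out from the edge of the grey disc (170 mm diameter) just over the base plate. 127 mm from the turning axis, 26 mm above the bench (the arm's top).
- handle (a point): Centre of the black T-handle's bar, on the turning axis, 93 mm above the bench. Bar 66 long, 18 thick, 30 mm tall (78-108 mm above bench), stem 18 mm diameter below; it lies along the pointer's line, its -x axis the way the pointer points, and turns with the disc. The disc carries three fixed black pipe rings, 45 mm diameter, tops 56 mm above the bench, centred 57 mm from the axis.
- sample_jar: Loose capped sample jar that blocks the carousel: 44 mm diameter, 69 mm tall, about 50 g, upright on the base plate (foot 8 mm above the bench) just outside the disc, in front of the index arrow, beside the stop block. Can be gripped from any side. Origin at the centre of its underside, z up. All that is within 30 mm of it is lower than 30 mm above the bench.
- tray: Shallow open steel tray fixed on the bench, 130 mm (its x) by 110 mm (its y), 18 mm high, walls and floor 4 mm thick. Origin at the centre of its underside, at bench height. Empty.
- spare_jar: Another loose sample jar, 41 mm diameter, 63 mm tall, standing on the bench beyond the tray, about 125 mm from the tray's centre on the tray's +x side: to be left alone. Origin at the centre of its underside.
- weighing_boat: Loose white weighing boat, 25 x 91 x 10 mm, lying on the bench behind the carousel base: to be left alone. Origin at the centre of its underside.

How it is judged:
On the way:
1. the jar is lifted clear of the base plate (its foot more than 45 mm above the bench) before the pointer is set (z of sample_jar in the frame of carousel_base above 0.045 m and value of joint carousel below -0.1 rad), for 0.1 s.
At the end, for the whole second after the job is handed in: The carousel is at rest with its pointer within 5 degrees (0.087 rad, about 11 mm at the pointer's tip) of the index arrow, and the sample jar stands upright, at rest, on the floor of the tray within its walls (value of joint carousel between -0.087 and 0.087 rad and velocity of joint carousel between -0.05 and 0.05 rad/s and x of sample_jar in the frame of tray between -0.05 and 0.05 m and y of sample_jar in the frame of tray between -0.042 and 0.042 m and z of sample_jar in the frame of tray below 0.009 m and angle between sample_jar's own z axis and vertical below 0.15 rad and linear speed of sample_jar below 0.03 m/s); the robot touches nothing.
It fails at once if the other jar is moved by more than 30 mm or tipped (distance of spare_jar from where it was at the start of the episode above 0.03 m or angle between spare_jar's own z axis and vertical above 0.5 rad).
It fails at once if the weighing boat is moved by more than 30 mm (distance of weighing_boat from where it was at the start of the episode above 0.03 m).
It also fails if it takes over 64 s, if anything falls off the work surface, if the arm or the gripper's body presses on something with over 40 N, if the wrist force passes 120 N, or if a joint passes its speed limit or range.

## Robot

A 7-joint arm with a two-finger parallel gripper is mounted at the origin on a cart in front of the work surface, level with it; the furniture and walls round the work are solid. World frame = base frame: x ahead of the robot, y to its left, z up, the work surface at z = 0. Lengths are in m, angles in rad, forces in N, time in s.
With the tool pointing down it reaches from about 0.425 to 0.925 m from the base axis. Payload 6.8 kg.
Tool frame: the origin (TCP) lies on the centre line of the jaws, within the pads' length; the fingertips stand 19 mm ahead of it and the grasp point (between the pads) is the TCP; z points along the fingers, y is the line along which they close (so a half turn about z gives the same grasp; the last joint's range is limited). The gripper opens to 88 mm and grips with 3 to 60 N. Pads are 20 mm wide; open, the fingers measure 115 mm over their backs; the gripper's body (75 mm by 178 mm) begins 61 mm behind the grasp point.
Start: joints at [-1.211, 0.477, 0.022, 1.555, -0.011, 1.109, -0.083], TCP at [0.304, 0.602, 0.205] pointing down, gripper open.
Joint ranges: [-2.96, 2.96], [-0.34, 2.1], [-1.41, 1.46], [0.24, 2.44], [-1.37, 4.51], [0.17, 1.92], [-2.96, 2.96]. Speed limits (rad/s): [2.39, 2.39, 3.14, 3.14, 3.14, 3.14, 3.14].

## Interface

Orientations are given as [roll, pitch, yaw] about the fixed x, y, z axes, in that order (R = Rz(yaw) Ry(pitch) Rx(roll)).
In Python, from bench import ctrl gives the robot as it stands. Calls block until the motion is done:
- ctrl.movep(position, orientation): joint-space move of the TCP to a pose.
- ctrl.servo_line(position, rotation=None, max_speed=0.15, guard=None): straight line of the TCP; rotation=None keeps the orientation; max_speed is the mean speed in m/s. With guard (N) it stops when the force on the tool has changed by that much, and returns True; else False.
- ctrl.goto_joints(angles): joint-space move.
- ctrl.let_go() and ctrl.gripper_close(grasp_force=None): open the fingers fully, or close them until they stop; grasp_force is the grip in N (None keeps the last).
- ctrl.sleep(seconds).
- ctrl.solve_ik(position, orientation): joint angles nearest the present ones, or None.
- ctrl.snapshot(name): name is "scene" or "top" or "wrist"; returns (picture, depth): 480x640x3 uint8, red, green, blue; 480x640 float32, m along the optical axis (not along the pixel's ray), 0 where there is no reading.
- ctrl.get_calibration(name): a dict with "vfov" (degrees; the focal length in pixels is half the picture's height over the tangent of half this angle, whatever the lens; pixels are square), "cx", "cy" (the principal point, pixels), "k1" (the pictures are not rectified: a ray, as slopes to the right and down, at radius r is drawn at 1 + k1 r^2 times it, then the intrinsics apply), "rvec" (rotation vector, rad) and "tvec" (3), from world to camera coordinates, as OpenCV has them. Camera axes: x right, y down, z forward; pixel columns grow to the right and rows downward; lengths in m; the calibration is good to about 2 mm. A picture is of the moment at which its call begins: read the wrist's pose just before it. get_calibration takes no time and is no camera call; for the wrist camera it gives the pose at the moment of the call.
A pose or a line that the arm cannot do raises ctrl.MotionError and nothing moves.
- ctrl.close_job(): hands the job in; it is judged then, once.
Trained networks look in the newest picture that a camera, given by its name, has taken for a name from the list of things; names that differ only in an ending like _2 or _b are one class to them, and where a whole thing is asked for, a point or a joint stands for the part that bears it (a point fixed in the world has none). Each returns a list of dicts, best first, with "score" (0 to 1); they miss things now and then, are a little off and sometimes report something else, mostly with a low value. They report only what shows in the picture. A call takes as long as a camera call.
- ctrl.trace(query, camera): "region" (480x640 bool, what is visible of it) and "centre" ([column, row] in pixels, amid what is visible of it).
- ctrl.landmark_of(query, camera): "centre" ([column, row] in pixels: a listed point, or the origin of a listed thing).
Readings, each from a call of its own:
- ctrl.read_clock(): time.
- ctrl.read_joint_positions(): joint angles.
- ctrl.read_joint_vel(): joint speeds.
- ctrl.read_joint_efforts(): joint torques, N m.
- ctrl.read_tcp_pos(): TCP position.
- ctrl.read_tool_rot(): TCP orientation.
- ctrl.read_wrist_force(): force on the tool from outside, world axes, zero at the start.
- ctrl.read_ft_torque(): the same for the moment, N m.
- ctrl.read_finger_gap(): finger opening in m.
- ctrl.read_finger_force(): force on a finger pad.
Only numpy, scipy, OpenCV 4.12 (cv2) and the standard library are available. Lean on these libraries where they do the work, as an engineer would, in place of code of your own. Each camera call takes 0.05 s, during which the arm holds its last target. There are 200 camera calls.

## Working session

There is one attempt and no reset: what is moved stays moved. The work goes in short steps, each a Python script; the robot and the scene stay as the last script left them, time stands still between calls to the robot, and variables do not carry over. Pictures are saved under pics/ and viewed, at most 10 in all, crops included, and the job is handed in when it is done.

```bash
mkdir -p pics; cat > h.py <<'E'
import numpy as np, cv2
from bench import ctrl
def K(c):
    f=240/np.tan(np.radians(c["vfov"])/2); return np.array([[f,0,c["cx"]],[0,f,c["cy"]],[0,0,1.]])
def ray(c,px):
    # distortion: xd = x(1+k1 r^2)
    u=cv2.undistortPoints(np.array([[px]],float),K(c),np.array([c["k1"],0,0,0.]))[0,0]
    R=cv2.Rodrigues(np.array(c["rvec"],float))[0]; t=np.array(c["tvec"],float)
    return -R.T@t, R.T@np.array([u[0],u[1],1.])
def atz(c,px,z):
    o,d=ray(c,px); return o+d*(z-o[2])/d[2]
def atd(c,px,dep):
    o,d=ray(c,px); return o+d*dep
def tri(l):
    A=0;b=0
    for o,d in l:
        d=d/np.linalg.norm(d);P=np.eye(3)-np.outer(d,d);A=A+P;b=b+P@o
    return np.linalg.solve(A,b)
def save(img,n): cv2.imwrite("pics/"+n,cv2.cvtColor(img,cv2.COLOR_RGB2BGR))
E
python3 - <<'E'
from h import *
np.set_printoptions(precision=4,suppress=True)
ims=[];rays={}
for cam in("scene","top"):
    im,d=ctrl.snapshot(cam);c=ctrl.get_calibration(cam);ims.append(im)
    save(im,cam+"0.png"); print(cam,ray(c,[320,240]))
    for q in["carousel_base","index_tip","pointer_tip","handle","sample_jar","tray","spare_jar","weighing_boat"]:
        for r in ctrl.landmark_of(q,cam)[:2]:
            p=r["centre"];rays.setdefault(q,[]).append((r["score"],ray(c,p),cam))
            dd=d[int(np.clip(round(p[1]),0,479)),int(np.clip(round(p[0]),0,639))]
            print(q,round(r["score"],2),np.round(p),"z0",atz(c,p,0),"dep",atd(c,p,dd))
for q,l in rays.items():
    a=[x for x in l if x[2]=="scene"];b=[x for x in l if x[2]=="top"]
    if a and b: print("TRI",q,tri([a[0][1],b[0][1]]))
print(ctrl.read_clock(),ctrl.read_tool_rot())
E
```

```text
scene (array([-0.0651, -0.7638,  0.709 ]), array([ 0.5918,  0.5853, -0.5543]))
carousel_base 0.85 [244. 244.] z0 [0.5744 0.0873 0.    ] dep [0.5567 0.0638 0.0196]
index_tip 0.62 [178. 249.] z0 [0.4676 0.1685 0.    ] dep [0.4633 0.161  0.0057]
pointer_tip 0.93 [201. 210.] z0 [0.5927 0.2609 0.    ] dep [ 0.5972  0.2679 -0.0049]
handle 0.62 [241. 202.] z0 [0.6788 0.2237 0.    ] dep [0.5705 0.0799 0.1033]
sample_jar 0.93 [194. 259.] z0 [0.4697 0.1179 0.    ] dep [0.4501 0.0855 0.026 ]
tray 0.83 [364. 388.] z0 [ 0.447  -0.3494  0.    ] dep [ 0.4469 -0.3495  0.0001]
spare_jar 0.74 [410. 343.] z0 [ 0.5767 -0.3376  0.    ] dep [ 0.5604 -0.3485  0.0181]
weighing_boat 0.73 [302. 224.] z0 [0.7088 0.0565 0.    ] dep [0.7019 0.0492 0.0063]
top (array([ 0.5378, -0.1015,  1.1855]), array([ 0.0655, -0.0198, -0.9978]))
carousel_base 0.63 [226. 253.] z0 [0.581  0.0927 0.    ] dep [0.577  0.0746 0.1104]
index_tip 0.87 [203. 313.] z0 [0.4401 0.1429 0.    ] dep [0.4425 0.137  0.0287]
pointer_tip 0.76 [170. 254.] z0 [0.574  0.2252 0.    ] dep [0.5733 0.219  0.0226]
handle 0.93 [215. 248.] z0 [0.5909 0.1199 0.    ] dep [0.586  0.0995 0.1094]
sample_jar 0.79 [215. 302.] z0 [0.466  0.1148 0.    ] dep [0.4707 0.1007 0.0772]
tray 0.76 [411. 313.] z0 [ 0.4502 -0.3411  0.    ] dep [ 0.4507 -0.3398  0.0063]
spare_jar 0.58 [411. 258.] z0 [ 0.5779 -0.3393  0.    ] dep [ 0.5758 -0.3267  0.063 ]
spare_jar 0.31 [414. 314.] z0 [ 0.4475 -0.3469  0.    ] dep [ 0.4477 -0.3466  0.0018]
weighing_boat 0.93 [241. 196.] z0 [0.7155 0.0621 0.    ] dep [0.7154 0.0621 0.0003]
TRI carousel_base [ 0.5806  0.0943 -0.0063]
TRI index_tip [0.445  0.1353 0.0273]
TRI pointer_tip [0.5705 0.2201 0.0263]
TRI handle [0.5874 0.1034 0.0867]
TRI sample_jar [0.4667 0.1138 0.0036]
TRI tray [ 0.4509 -0.3439 -0.0074]
TRI spare_jar [ 0.5772 -0.3385  0.0004]
TRI weighing_boat [ 0.716   0.0633 -0.0062]
0.9 [-3.1416 -0.      2.6737]
```

View pics/scene0.png

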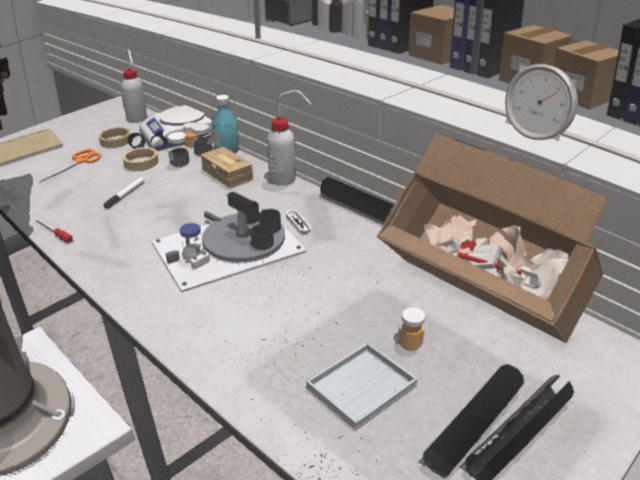

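View pics/top0.png

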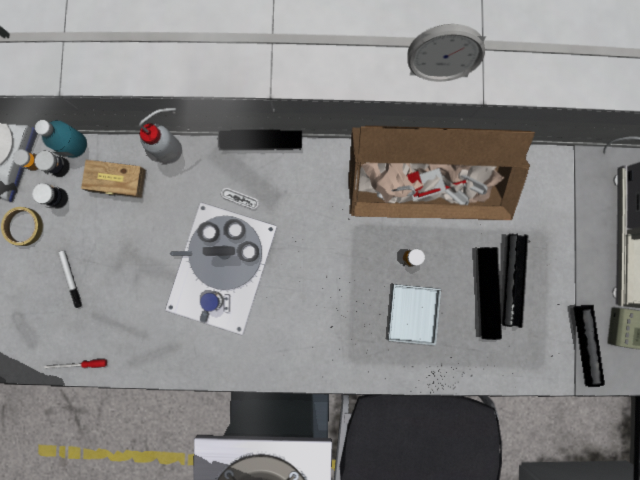

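The pictures show the jar with its blue cap (top 211,301) by the index arrow. The handle is at (218,251), the pointer points left at (171,253), and the empty tray is at (413,314). The detections agree with this, so I go above the jar for a close look.

```bash
python3 - <<'E'
from h import *
np.set_printoptions(precision=4,suppress=True)
pi=np.pi
for n,p,ys in(("jar",[.467,.114,.25],[2.85,2.85-pi]),("h0",[.586,.1,.093],[1.69,1.69-pi]),("h1",[.586,.1,.093],[2.85,2.85-pi]),("tray",[.45,-.342,.1],[0,pi/2,pi,-pi/2])):
    for y in ys: print(n,y,ctrl.solve_ik(p,[pi,0,y]))
ctrl.movep([.50,.11,.30],[pi,0,2.85])
rays={}
for k,p in enumerate(([.50,.11,.30],[.54,.11,.30])):
    if k: ctrl.servo_line(p)
    c=ctrl.get_calibration("wrist");im,d=ctrl.snapshot("wrist");save(im,f"w{k}.png");print("cam",ray(c,[320,240]))
    for q in["carousel_base","index_tip","pointer_tip","handle","sample_jar"]:
        for r in ctrl.landmark_of(q,"wrist")[:1]:
            p=r["centre"];rays.setdefault(q,[]).append(ray(c,p));print(q,r["score"],np.round(p))
    for q in["handle","sample_jar"]:
        for r in ctrl.trace(q,"wrist")[:1]:
            ys,xs=np.nonzero(r["region"]);dd=d[ys,xs]
            P=np.array([atd(c,[x,y],z) for x,y,z in zip(xs[::5],ys[::5],dd[::5]) if z>0])
            top=np.percentile(P[:,2],95);T=P[P[:,2]>top-.006]
            print("TOP",q,r["score"],top,(T.min(0)+T.max(0))/2,T.mean(0),T.max(0)-T.min(0))
            if q=="handle":
                w,v=np.linalg.eigh(np.cov(T[:,:2].T));print("bar ang",np.arctan2(v[1,1],v[0,1]),cv2.minAreaRect(T[:,:2].astype(np.float32)*1000))
for q,l in rays.items():
    if len(l)>1: print("TRI",q,tri(l))
print(ctrl.read_clock())
E
```

```text
jar 2.85 [-0.637   0.102   0.2912  1.9657 -0.0332  1.0783  0.9476]
jar -0.291592653589793 [-1.0232  0.1081  0.7195  1.9856 -0.0808  1.076  -2.1306]
h0 1.69 [-0.6055  0.5051  0.4402  1.8748 -0.2849  0.8235  0.1012]
h0 -1.4515926535897932 [-0.1049  0.4825 -0.2204  1.8392  0.1373  0.8346  2.8675]
h1 2.85 [-0.4509  0.4799  0.2319  1.8642 -0.1465  0.8139  1.1358]
h1 -0.291592653589793 [-0.7886  0.5685  0.7034  1.8864 -0.4771  0.8607 -1.7054]
tray 0 [ 0.0119  0.5077  0.6976  1.9512 -0.4344  0.836  -0.6251]
tray 1.5707963267948966 [ 0.0368  0.4974  0.6616  1.9497 -0.4085  0.83    0.9211]
tray 3.141592653589793 [-0.1131  0.5802  0.8907  1.958  -0.5844  0.8828  2.6576]
tray -1.5707963267948966 [-0.2894  0.8389  1.2695  1.9663 -0.9283  1.0915 -1.7432]
cam (array([0.4345, 0.1313, 0.4794]), array([ 0.2464, -0.1079, -0.9637]))
carousel_base 0.88 [334. 254.]
index_tip 0.57 [333. 149.]
handle 0.64 [341. 278.]
sample_jar 0.63 [332. 169.]
TOP handle 0.8 0.1059006660433599 [0.5804 0.0957 0.105 ] [0.5794 0.0963 0.1062] [0.019  0.0654 0.0094]
bar ang 1.6160561525774073 ((580.3695068359375, 95.4675292968
[... 182 characters left out ...]
ray([0.4745, 0.1302, 0.4792]), array([ 0.2454, -0.1091, -0.9638]))
carousel_base 0.61 [328. 228.]
index_tip 0.74 [328. 108.]
pointer_tip 0.63 [428. 195.]
handle 0.79 [332. 242.]
sample_jar 0.95 [319. 134.]
TOP handle 0.73 0.10599838240736177 [0.5808 0.0955 0.1048] [0.5796 0.0958 0.1063] [0.0194 0.0657 0.0091]
bar ang 1.619102552031822 ((580.4105834960938, 95.61566162109375), (17.5048828125, 65.6636734008789), 3.279564619064331)
TOP sample_jar 0.73 0.07764406761404319 [0.4702 0.1176 0.0762] [0.4706 0.1175 0.0764] [0.0387 0.0381 0.0049]
TRI carousel_base [ 0.5929  0.0872 -0.0375]
TRI index_tip [0.447  0.1308 0.0892]
TRI handle [0.5723 0.0996 0.1157]
TRI sample_jar [0.468  0.1186 0.0568]
4.0583
```

View pics/w1.png

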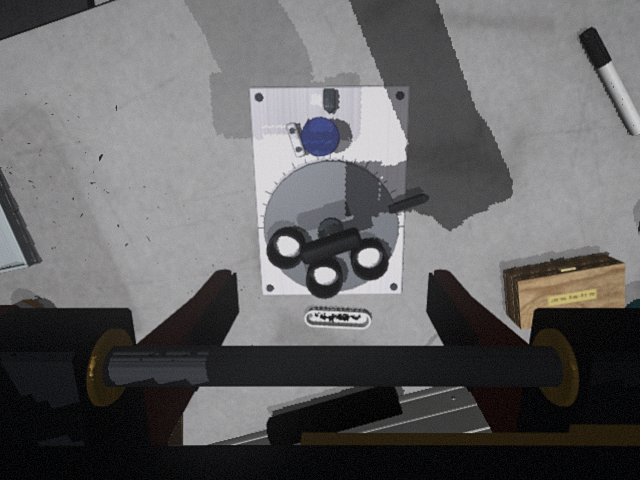

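The jar's cap is at (320,136), the handle bar lies centred at (330,243), and the pointer tip is at (427,197). Next I grasp the jar across the tangential direction and carry it to the tray.

```bash
python3 - <<'E'
from h import *
np.set_printoptions(precision=4,suppress=True)
pi=np.pi
ctrl.snapshot("top"); r=ctrl.trace("tray","top")[0]; c=ctrl.get_calibration("top")
ys,xs=np.nonzero(r["region"]); (cx,cy),_,_=cv2.minAreaRect(np.c_[xs,ys].astype(np.float32))
T=atz(c,[cx,cy],.012);print("tray",T,r["score"])
ctrl.movep([.470,.1176,.20],[pi,0,2.85])
print(ctrl.servo_line([.470,.1176,.060],guard=12), ctrl.read_tcp_pos())
ctrl.gripper_close(20);print("gap",ctrl.read_finger_gap(),ctrl.read_finger_force())
ctrl.servo_line([.470,.1176,.16]);ctrl.sleep(.2);print("gap",ctrl.read_finger_gap(),ctrl.read_clock())
if ctrl.read_finger_gap()>.03 and abs(T[0]-.45)<.01 and abs(T[1]+.341)<.01:
    ctrl.servo_line([T[0],T[1],.16],max_speed=.2)
    ctrl.servo_line([T[0],T[1],.075])
    print("gap",ctrl.read_finger_gap(),ctrl.read_clock())
    print("guard",ctrl.servo_line([T[0],T[1],.054],max_speed=.03,guard=3),ctrl.read_tcp_pos(),ctrl.read_wrist_force())
im,d=ctrl.snapshot("scene");save(im[280:480,260:500].repeat(3,0).repeat(3,1),"s1.png");print(ctrl.read_clock())
E
```

```text
tray [ 0.448  -0.3445  0.012 ] 0.77
False [0.471  0.1178 0.0608]
gap 0.0002356548943763956 0.0
gap 0.0002632615669982184 8.1583
8.2083
```

View pics/s1.png

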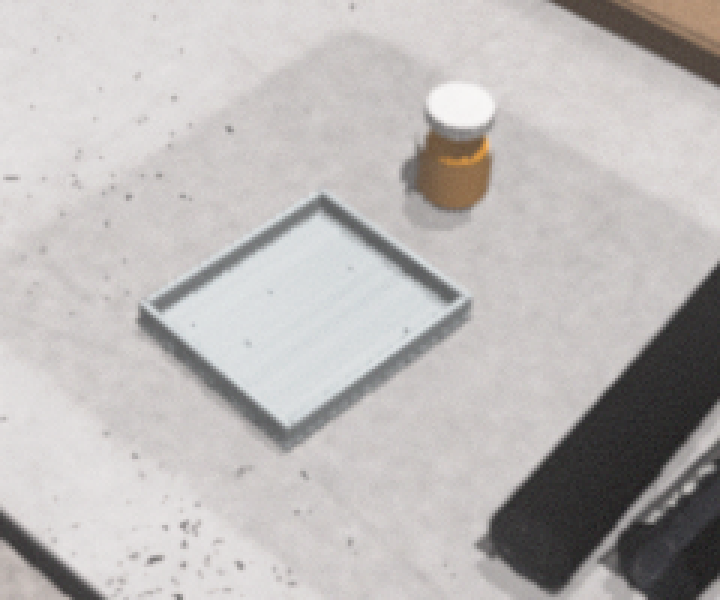

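The tray is empty and the spare jar hasn't moved, but the grip closed to zero, so it missed the jar. I'll look again around the jar.

```bash
python3 - <<'E'
from h import *
np.set_printoptions(precision=4,suppress=True)
ctrl.let_go(); print(ctrl.read_finger_gap(),ctrl.read_tcp_pos(),ctrl.read_tool_rot())
im,d=ctrl.snapshot("scene");save(im[160:310,130:330].repeat(4,0).repeat(4,1),"s2.png")
for cam in("scene","top","wrist"):
    c=ctrl.get_calibration(cam)
    im,d=ctrl.snapshot(cam)
    if cam=="wrist": save(im,"w2.png")
    for r in ctrl.trace("sample_jar",cam)[:1]:
            ys,xs=np.nonzero(r["region"])
            P=np.array([atd(c,[x,y],d[y,x]) for x,y in zip(xs,ys) if d[y,x]>0])
            top=np.percentile(P[:,2],95);T=P[P[:,2]>top-.006]
            print(cam,r["score"],r["centre"],top,(T.min(0)+T.max(0))/2,T.max(0)-T.min(0))
print(ctrl.read_clock())
E
```

```text
0.08743137465168095 [0.47   0.1176 0.16  ] [3.1416 0.     2.85  ]
scene 0.68 [188.2, 242.5] 0.07533292025272353 [0.4683 0.1141 0.0734] [0.0417 0.0423 0.0079]
top 0.61 [209.2, 297.1] 0.07786574174985991 [0.4834 0.1119 0.0761] [0.0129 0.0278 0.0084]
wrist 0.87 [330.3, 227.6] 0.07752291252516086 [0.4705 0.1175 0.0751] [0.04   0.0398 0.0071]
9.9333
```

View pics/w2.png

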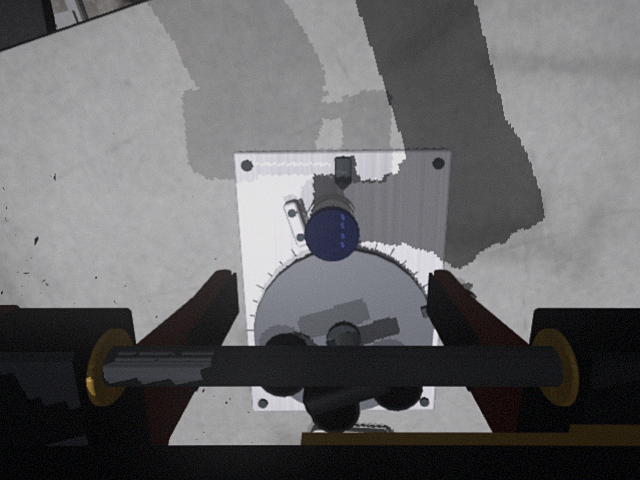

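View pics/s2.png

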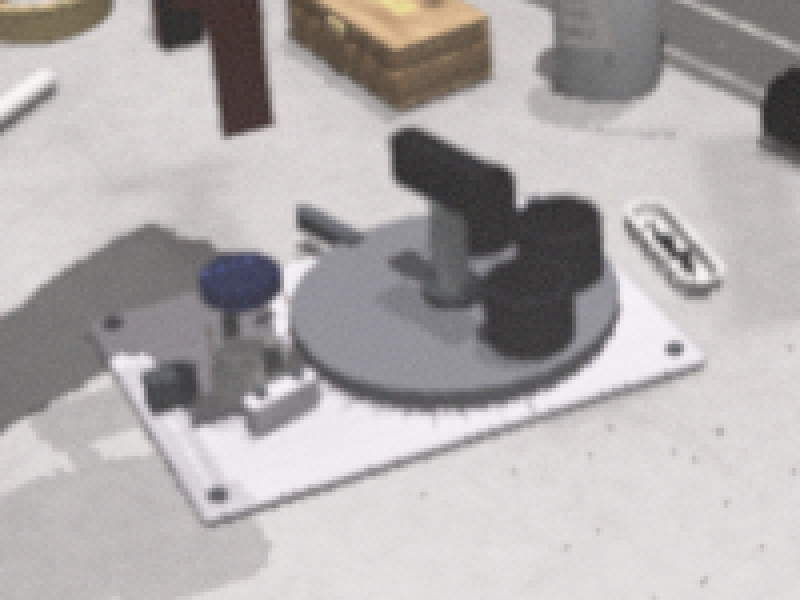

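The jar still stands in its place (cap at 331,233), but the fingertips in the wrist view are at rows 270-280. I'll check whether the real fingertips are where the TCP frame says.

```bash
python3 - <<'E'
from h import *
from scipy.spatial.transform import Rotation as Ro
np.set_printoptions(precision=4,suppress=True)
p=np.array(ctrl.read_tcp_pos());R=Ro.from_euler("xyz",ctrl.read_tool_rot())
pts=np.array([p+R.apply([x,y,.019]) for y in(-.044,.044) for x in(-.01,.01)]+[p])
for cam in("wrist","scene"):
    c=ctrl.get_calibration(cam);print(cam,cv2.projectPoints(pts,np.array(c["rvec"],float),np.array(c["tvec"],float),K(c),np.array([c["k1"],0,0,0.]))[0][:,0])
    im,d=ctrl.snapshot(cam)
    if cam=="wrist":
        for u,v in((228,285),(233,276),(228,300),(437,280),(432,300),(437,295),(200,330),(470,330)):
            P=atd(c,[u,v],d[v,u]); print((u,v),d[v,u],"tool",R.inv().apply(P-p))
    else:
        print("red", [ (u,v,atd(c,[u,v],d[v,u]),im[v,u]) for u,v in((190,190),(190,180),(195,170))])
        save(im[0:300,40:400].repeat(2,0).repeat(2,1),"s3.png")
E
```

```text
wrist [[253.231  279.9176]
 [251.2784 245.8167]
 [409.592  279.9641]
 [411.5114 245.8552]
 [331.2931 275.3173]]
(228, 285) 0.15893573 tool [ 0.0076 -0.0435 -0.0313]
(233, 276) 0.16729961 tool [ 0.0082 -0.0436 -0.0225]
(228, 300) 0.15895793 tool [ 0.0015 -0.0435 -0.0329]
(437, 280) 0.16213377 tool [ 0.0084  0.0456 -0.0277]
(432, 300) 0.165467 tool [-0.0013  0.0443 -0.0269]
(437, 295) 0.15720794 tool [ 0.0042  0.0442 -0.034 ]
(200, 330) 0.1250753 tool [ 0.0061 -0.0433 -0.0668]
(470, 330) 0.11950774 tool [ 0.0089  0.0442 -0.0717]
scene [[197.8968 206.2466]
 [187.4674 209.0868]
 [182.7657 186.0777]
 [172.8733 188.6532]
 [183.7931 188.2648]]
red [(190, 190, array([0.4523, 0.0685, 0.1821]), array([73, 58, 54], dtype=uint8)), (190, 180, array([0.454 , 0.0669, 0.202 ]), array([72, 57, 58], dtype=uint8)), (195, 170, array([0.4635, 0.0617, 0.2197]), array([104,  95,  95], dtype=uint8))]
```

View pics/s3.png

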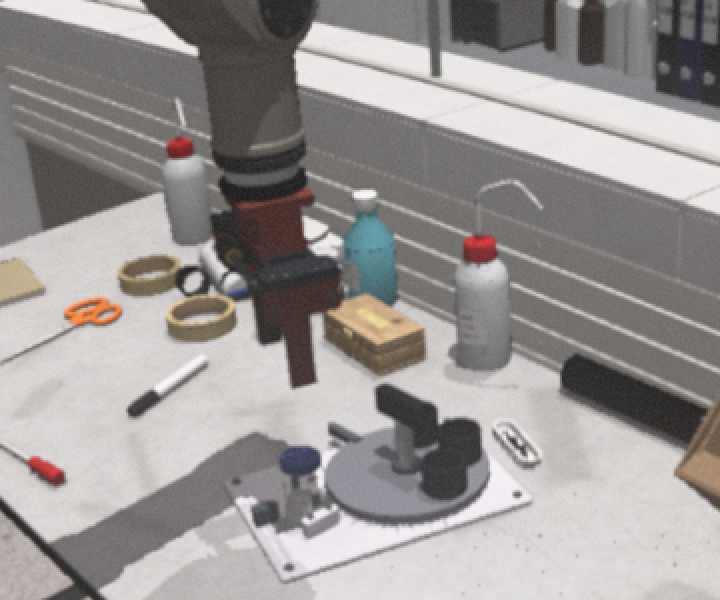

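The fingertips really stand about 19 mm *behind* the reported TCP. The wrist and scene depth both put the tip near z=0.179 with the TCP at 0.160, so the fingers closed just above the cap. I'll shift z commands down by 38 mm and retry.

```bash
python3 - <<'E'
from h import *
np.set_printoptions(precision=4,suppress=True)
T=[.4495,-.343]; O=.038
print(ctrl.servo_line([.470,.1176,.058-O],guard=10), ctrl.read_tcp_pos())
ctrl.gripper_close(20);print("gap",ctrl.read_finger_gap(),ctrl.read_finger_force())
if ctrl.read_finger_gap()>.03:
    ctrl.servo_line([.470,.1176,.15-O]);ctrl.sleep(.2);print("gap",ctrl.read_finger_gap(),ctrl.read_clock())
    ctrl.servo_line([*T,.15-O],max_speed=.2)
    ctrl.servo_line([*T,.065-O])
    print("gap",ctrl.read_finger_gap(),ctrl.read_clock(),ctrl.read_wrist_force())
    print("guard",ctrl.servo_line([*T,.052-O],max_speed=.03,guard=3),ctrl.read_tcp_pos(),ctrl.read_wrist_force())
    im,d=ctrl.snapshot("scene");save(im[260:480,240:500].repeat(3,0).repeat(3,1)[:600,:780],"s4.png")
print(ctrl.read_clock())
E
```

```text
False [0.4706 0.1177 0.0206]
gap 0.04231536252076998 20.000225476396736
gap 0.04204701363008709 12.85
gap 0.04215645345381457 16.025 [ 0.1818  0.1179 -0.0721]
guard True [ 0.4499 -0.3432  0.0157] [ 0.1164 -0.5861  3.1656]
16.4917
```

View pics/s4.png

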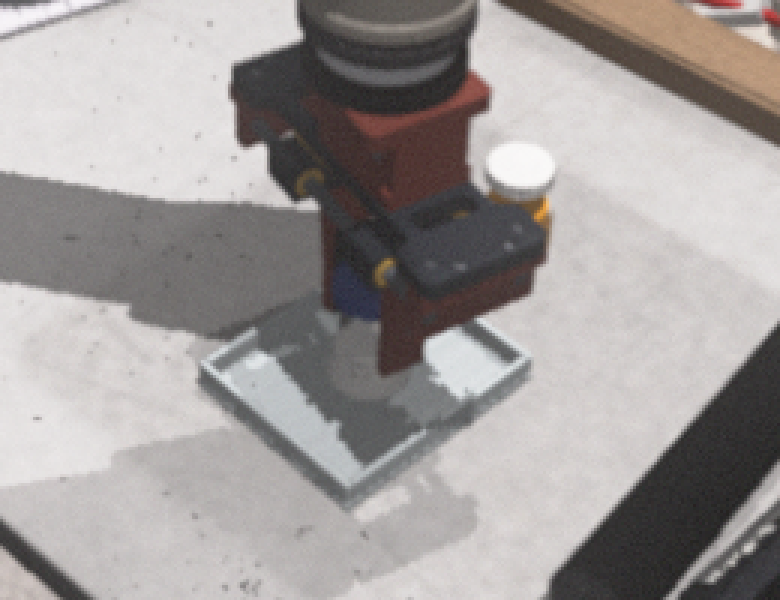

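The jar touches the tray floor (guard tripped at the predicted height) and sits inside the walls, around (375,365). I release it and go to the handle.

```bash
cat > look.py <<'E'
from h import *
def look(A=np.array([.5803,.0957])):
    c=ctrl.get_calibration("wrist");im,d=ctrl.snapshot("wrist");out={}
    for q,z in(("index_tip",.028),("pointer_tip",.026)):
        for r in ctrl.landmark_of(q,"wrist")[:1]:
            P=atz(c,r["centre"],z)[:2]-A;out[q]=np.arctan2(P[1],P[0]);print(q,r["score"],r["centre"],P,np.hypot(*P),"ang",out[q])
    for r in ctrl.trace("handle","wrist")[:1]:
        ys,xs=np.nonzero(r["region"]);P=np.array([atd(c,[x,y],d[y,x]) for x,y in zip(xs,ys) if d[y,x]>0])
        T=P[(P[:,2]>.1)&(P[:,2]<.113)]
        w,v=np.linalg.eigh(np.cov(T[:,:2].T));print("bar",(T.min(0)+T.max(0))/2,np.arctan2(v[1,1],v[0,1]))
    return im
E
python3 - <<'E'
from look import *
np.set_printoptions(precision=4,suppress=True)
pi=np.pi;T=[.4495,-.343];O=.038
ctrl.let_go();ctrl.servo_line([*T,.17-O]);
c=ctrl.get_calibration("wrist");im,d=ctrl.snapshot("wrist")
for r in ctrl.trace("sample_jar","wrist")[:1]:
    ys,xs=np.nonzero(r["region"]);P=np.array([atd(c,[x,y],d[y,x]) for x,y in zip(xs,ys) if d[y,x]>0])
    top=np.percentile(P[:,2],95);t=P[P[:,2]>top-.005];print("jar",top,(t.min(0)+t.max(0))/2)
ctrl.servo_line([.54,.10,.30],max_speed=.25)
look(); print(ctrl.read_clock())
E
```

```text
jar 0.0734717535817046 [ 0.4508 -0.3429  0.0718]
index_tip 0.56 [338.7, 108.9] [-0.1323  0.0386] 0.13776271322673458 ang 2.85789951398116
pointer_tip 0.6 [438.1, 195.0] [-0.0029  0.1255] 0.12557807058071602 ang 1.5938803230658942
bar [0.5807 0.0956 0.105 ] 1.6143217396008391
20.65
```

```bash
python3 - <<'E'
from look import *
np.set_printoptions(precision=4,suppress=True)
pi=np.pi;O=.038;A=[.5806,.0957];y0,y1=1.614,2.858
ctrl.movep([*A,.20-O],[pi,0,y0])
print(ctrl.servo_line([*A,.093-O],guard=10),ctrl.read_tcp_pos())
ctrl.gripper_close(25);print("gap",ctrl.read_finger_gap(),ctrl.read_wrist_force())
if ctrl.read_finger_gap()>.012:
    for y in np.linspace(y0,y1,7)[1:]:
        ctrl.servo_line([*A,.093-O],[pi,0,y]);print(y,ctrl.read_wrist_force(),ctrl.read_ft_torque(),ctrl.read_tool_rot()[2],ctrl.read_clock())
    ctrl.sleep(.3);ctrl.let_go();ctrl.sleep(.2)
    ctrl.servo_line([*A,.22-O]);ctrl.servo_line([.54,.10,.30],[pi,0,2.85])
    save(look(),"w5.png")
print(ctrl.read_clock())
E
```

```text
False [0.5814 0.0957 0.0559]
gap 0.018137071966599506 [-1.9036 -0.3329  2.4196]
1.8213333333333335 [-4.1217  0.2573  2.1498] [-0.0773  0.6726  0.0122] 1.8181331550574424 23.9667
2.0286666666666666 [-6.196   0.6017  3.285 ] [-0.0967  0.991   0.0151] 2.0237403155370974 24.325
2.236 [-4.6245 -0.3755  3.6226] [-0.0798  1.0324  0.045 ] 2.2320761450495783 24.6833
2.4433333333333334 [-5.9091 -0.4697  5.2126] [-0.1565  1.0014  0.0584] 2.4393624596078762 25.0417
2.650666666666667 [-6.157  -0.0115  6.3798] [-0.1064  1.0549  0.0543] 2.6466140264105573 25.4
2.858 [-6.3019 -0.9682  6.3667] [-0.2507  1.053   0.0708] 2.8538981481190113 25.7583
index_tip 0.82 [338.3, 107.5] [-0.1342  0.0394] 0.139873712264661 ang 2.8560481759473917
pointer_tip 0.68 [339.6, 120.1] [-0.1208  0.037 ] 0.12629808425447905 ang 2.8441964129482966
bar [0.5808 0.0957 0.1049] 2.8625074259686003
29.5917
```

View pics/w5.png

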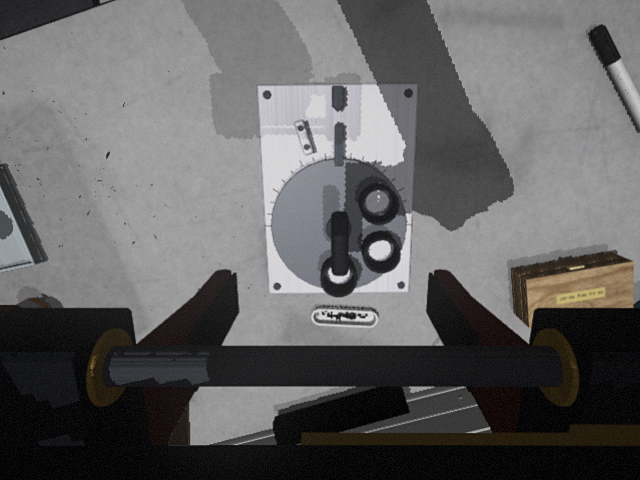

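The pointer (340,125) lies in line with the index arrow (338,97), within about 0.01 rad. The jar was measured upright in the tray, and the arm is clear of everything.

```bash
python3 -c "
from bench import ctrl
print(ctrl.close_job())"
```

```text
the job is handed in; nothing more can be done
None
```

The job is handed in: the sample jar stands upright in the tray, and the carousel's pointer is within about 0.01 rad of the index arrow (both measured beforehand; no verdict came back).

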